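# Open the battery cover of the TV remote in the tray

### The arm

A 7-joint arm with a two-finger parallel gripper is mounted at the origin on the work surface. World frame = base frame: x ahead of the robot, y to its left, z up, the work surface at z = 0. Lengths are in m, angles in rad, forces in N, time in s.
With the tool pointing down it reaches from about 0.425 to 0.95 m from the base axis. Payload 16.7 kg.
Tool frame: the origin (TCP) lies at the very end of the fingers, on their centre line; the grasp point (between the pads) lies 19 mm behind it; z points along the fingers, y is the line along which they close (so a half turn about z gives the same grasp; the last joint's range is limited). The gripper opens to 94 mm and grips with 3 to 60 N. Pads are 16 mm wide; open, the fingers measure 119 mm over their backs; the gripper's body (75 mm by 177 mm) begins 78 mm behind the grasp point.
Start: joints at [1.067, 0.426, 0.074, 1.606, -0.034, 1.111, -0.067], TCP at [0.234, -0.633, 0.205] pointing down, gripper open.
Joint ranges: [-2.85, 2.85], [-0.5, 2.14], [-1.23, 1.37], [0.21, 2.46], [-1.02, 4.16], [0.16, 2.05], [-2.73, 2.73]. Speed limits (rad/s): [1.89, 1.89, 2.39, 2.39, 3.01, 3.01, 3.01].

### API

Orientations are given as a unit quaternion [x, y, z, w].
In Python, from rig import monitor, imaging, finish_job gives the robot as it stands. The module is installed in compiled form; this text tells all that it offers.
- The arm moves only by the shell command python3 -m handwheel 'ROWS' [FORCE]. ROWS is JSON, a list of rows, each a list of 7 numbers: the shift along the tool's x, y, z in m, then the turn, a rotation vector about the tool's x, y, z in degrees, then the finger opening in m, from 0 to 0.094. In form: [[tx, ty, tz, ax, ay, az, jaw], ...]. A call has 1 to 5 rows; each row shifts and turns the commanded pose from where the row before left it, along the tool's axes as they then stand; what a row does not reach is not made up. A row lasts 1/8 s, in which the tool goes at most 62.5 mm and 10.7 degrees, less where a joint would pass 70% of its speed; a pose out of reach is approached as far as the arm can. A call with a gripper value outside its range is refused whole. The fingers move at their own pace and stop on an object; FORCE is the grip in N (left out, the last holds). Time passes only in rows, so rows that do not move let the fingers close. It gives the time, the measured TCP pose, the force, the opening and the grip force at its end, in the units of the state.
- monitor.get_obs(): the state, without advancing time (a new reading comes with each control period).
- imaging.get_image(name): name is "side" or "top"; returns a dict with "img" (420x560x3 uint8, blue, green, red), "K" (3x3 intrinsics, pixels), "rvec" (rotation vector, rad) and "tvec" (3), from world to camera coordinates, as OpenCV has them. Camera axes: x right, y down, z forward; pixel columns grow to the right and rows downward; lengths in m; the calibration is good to about 2 mm. A picture is of the moment at which its call begins. There is no depth.
- finish_job(): hands the job in; it is judged then, once.
The state is a dict: "clock": time; "q": joint angles; "joint_vel": joint speeds; "joint_efforts": joint torques, N m; "tcp_pos": TCP position; "tcp_rot": TCP orientation; "ft_force": force on the tool from outside, world axes, zero at the start; "wrist_torque": the same for the moment, N m; "finger_gap": finger opening in m; "grip_force": force on a finger pad.
Only numpy, scipy, OpenCV 4.12 (cv2) and the standard library are available. Lean on these libraries where they do the work, as an engineer would, in place of code of your own. Each camera call takes 0.05 s, during which the arm holds its last target. There are 200 camera calls.

### The job

The TV remote lies face down in the marble tray and its batteries are due for a change: press its release tab down and slide the battery cover all the way open, without forcing it. Leave the remote lying flat in the tray and the other things on the cabinet where they are.

Things in the scene. Friction and masses are not known exactly. Their poses are not given: they have to be found in the camera images.
- tray: Marble-look ceramic tray, fixed, 300 (x) by 170 (y) mm; origin under its centre, z up. Floor 6 mm thick; rim 8 mm thick all round, its top 10 mm above the tray floor. Glazed (friction about 0.25): a remote pushed by its cover slides until its tail meets the rim, 5 to 40 mm away and up to 0.3 rad askew at the start, and turns square to it. The cover is higher and passes over the rim.
- remote: Black plastic TV remote, LOOSE (about 0.19 kg), face down in the tray, 210 long, 52 wide. Origin: centre of its underside; +x points to its tail (battery) end, z up. The front part (x from -105 to +30 mm) has its back at z = 15 mm; behind it the battery hump under the cover rises to z = 25 mm.
- battery_cover (a joint): Travel in m of the cover (75 long, 52 wide) along the remote's +x, out over its tail end: 0 shut, 0.065 fully open against its stop. It runs on rails with about 2.5 N of friction and stays where it is left. Shut, hidden hooks on the release tab hold it; keep the tab down for the first 8 mm of travel (it springs back). Pushing the cover before the tab is down pinches the hooks.
- cover_edge (a point): Middle of the upper edge of the cover's end face, on the side of the tab (remote x = 30, z = 25 mm when shut); moves with the cover. The end face is upright, faces the remote's -x, is 48 mm wide and reaches from z = 18.5 to 25 mm in the remote: a ledge for a fingertip to push on.
- tab_pad (a point): Centre of the upper face of the release tab, a sprung thumb pad 18 long, 28 wide, carried by the cover in front of its end face, where it pivots: it rises at 0.40 rad from z = 17.5 mm (in the remote) there to 24 mm at its free end. The hooks let go only as it seats, at 0.25 to 0.39 rad (it differs: feel for it). At 16 mm from the face that takes up to 7 N, nearer it more; over 15 N makes it bind.
- bell: Chrome desk bell, loose, 86 mm across, 60 mm high; origin under its centre. Bystander.
- candy_jar: Glass candy jar with screw lid, loose, 92 mm across, 119 mm high; origin under its centre. Bystander.
- key_holder: Green silicone key dish, loose, 110 by 85 by 22 mm; origin under its centre. Bystander.
- cell_pack: Small carton of new cells, loose, 62 by 50 by 28 mm; origin under its centre. Bystander.
Mind the look-alikes: they are no part of the job. Of the things shaped like the remote, the black one is meant.

How it is judged:
By the outcome, as a careful person would: the job done as asked, in the order asked, and still so for the second after the job is handed in, with the robot touching nothing.
It also fails if it takes over 38 s, if anything falls off the work surface, if the arm or the gripper's body presses on something with over 40 N, if the wrist force passes 120 N, or if a joint passes its speed limit or range.

## Working session

There is one attempt and no reset: what is moved stays moved. The work goes in short steps, Python scripts to look and compute and a shell command to move; the robot and the scene stay as the last step left them, time stands still between calls to the robot, and variables do not carry over. Pictures are saved under pics/ and viewed, at most 10 in all, crops included, and the job is handed in when it is done.

```bash
mkdir -p pics; cat > h.py <<'E'
import numpy as np,cv2
from rig import monitor,imaging
def snap(n,f):
    d=imaging.get_image(n); cv2.imwrite('pics/'+f,d['img']); np.savez('pics/'+f[:-4]+'.npz',**{k:np.asarray(v) for k,v in d.items()}); return d
def ray(d,u,v,z):
    R,_=cv2.Rodrigues(np.asarray(d['rvec'],float)); t=np.asarray(d['tvec'],float).ravel()
    c=-R.T@t; r=R.T@np.linalg.solve(np.asarray(d['K']),[u,v,1.]); return c+r*(z-c[2])/r[2]
def proj(d,p):
    return cv2.projectPoints(np.array([p],float).reshape(-1,1,3),np.asarray(d['rvec'],float),np.asarray(d['tvec'],float),np.asarray(d['K'],float),None)[0].reshape(-1,2)
E
python3 - <<'E'
from h import *
a=snap('top','top0.png');b=snap('side','side0.png')
o=monitor.get_obs();print(o)
for d in(a,b):
    R,_=cv2.Rodrigues(d['rvec']);print(-R.T@np.ravel(d['tvec']),d['K'])
E
```

```text
{'clock': 0.1, 'q': array([ 1.06646022,  0.42665071,  0.07384276,  1.60653996, -0.03413731,
        1.11077544, -0.06709084]), 'joint_vel': array([-1.46039056e-03, -2.18844374e-03,  2.83681411e-05, -2.55806035e-03,
       -2.35231810e-03,  7.39219088e-04, -8.36142186e-04]), 'joint_efforts': array([ 8.94609606e-03, -9.37466168e+01,  3.67803119e+00, -4.55041873e+01,
       -4.84549999e-02,  1.67712820e-02,  1.19921870e-04]), 'tcp_pos': array([ 0.23437708, -0.63258909,  0.20485916]), 'tcp_rot': array([ 9.84305119e-01,  1.76474139e-01, -1.17669529e-04, -5.45026278e-04]), 'ft_force': array([-0.59867217, -0.03635342,  0.18877912]), 'wrist_torque': array([-0.00325399,  0.02946582, -0.02540172]), 'grip_force': 0.0, 'finger_gap': 0.09409572560852698}
[0.3695512  0.01134579 1.27795028] [[460.41176308   0.         276.36996651]
 [  0.         460.41176308 214.62235975]
 [  0.           0.           1.        ]]
[0.16433846 0.66700489 0.61242293] [[393.22412993   0.         281.26181089]
 [  0.         393.22412993 212.99159995]
 [  0.           0.           1.        ]]
```

View pics/top0.png

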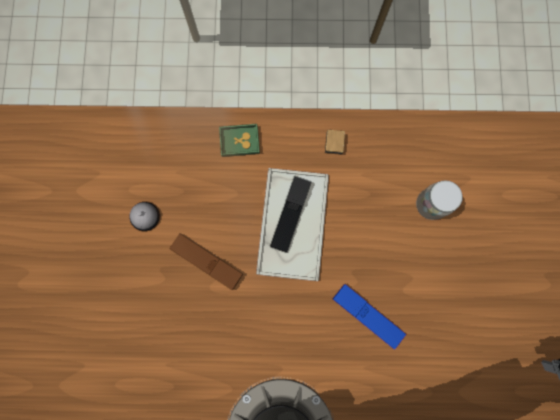

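View pics/side0.png

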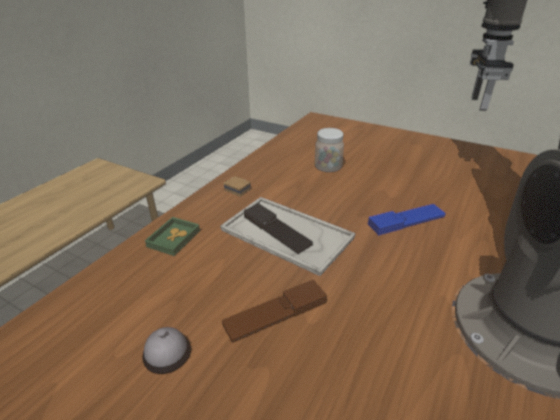

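Top view: the candidates are the black remote in the tray at (291,214), the brown one at (207,261) and the blue one at (369,316). I choose the black one. In the side view it is at (278,227), with its hump at the far end near (258,215).

```bash
cat > m.py <<'E'
from h import *
import sys
def rem(d):
    g=d['img']; m=((g.max(2)<60)).astype(np.uint8); m[:165]=0;m[285:]=0;m[:,:258]=0;m[:,330:]=0
    m=cv2.morphologyEx(m,cv2.MORPH_OPEN,np.ones((3,3)))
    c=max(cv2.findContours(m,0,2)[0],key=cv2.contourArea)
    return c
E
python3 - <<'E'
from m import *
d=np.load('pics/top0.npz')
c=rem(d); r=cv2.minAreaRect(c);b=cv2.boxPoints(r);print(r)
for z in(.021,.031):
  print(z,[ray(d,*p,z)[:2].round(4).tolist() for p in b])
g=cv2.resize(d['img'][160:290,250:340],None,fx=6,fy=4.6*6/4.6,interpolation=cv2.INTER_CUBIC)[:600]
g=cv2.convertScaleAbs(g,alpha=2.2)
cv2.imwrite('pics/c0.png',g)
# tray corners
for p in[(269,170),(329,173),(318,280),(258,275)]:print(ray(d,*p,.016)[:2].round(4))
E
```

```text
((290.4009094238281, 214.14031982421875), (17.272605895996094, 73.43217468261719), 19.29004669189453)
0.021 [[0.49, 0.035], [0.6859, -0.0294], [0.6702, -0.0752], [0.4751, -0.0098]]
0.031 [[0.489, 0.0348], [0.6833, -0.0291], [0.6678, -0.0745], [0.4742, -0.0096]]
[0.7053 0.0423]
[ 0.6991 -0.127 ]
[ 0.3999 -0.0965]
[0.4107 0.0666]
```

View pics/c0.png

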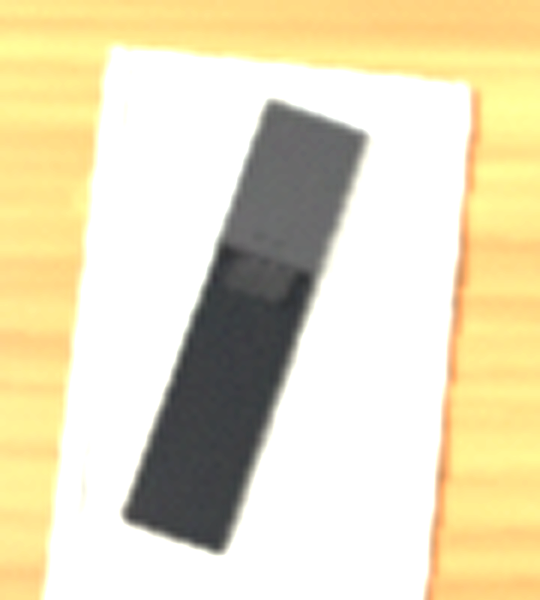

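The crop confirms the choice: black remote, tail at the top with corners at crop (268,100) and (368,133), lighter cover, end face edge (220,245)–(315,272), and tab pad near (258,277). It is about 14° askew to the tray. I'll first grip it lightly by the sides, square it and set it near the rim.

```bash
python3 - <<'E'
from m import *
d=np.load('pics/top0.npz')
f=lambda u,v,z: ray(d,u/6+250-.4,v/6+160-.4,z)[:2]
t=(f(268,100,.031)+f(368,133,.031))/2; n=(f(124,517,.021)+f(224,553,.021))/2; e=(f(220,245,.031)+f(315,272,.031))/2
u=(t-n)/np.linalg.norm(t-n); print('tail',t,'nose',n,'edge',e,'len',np.linalg.norm(t-n),np.dot(t-e,u),'ang',np.degrees(np.arctan2(u[1],u[0])))
G=(t+n)/2-.02*u;print('grip',G,'center',(t+n)/2)
# tool angle now 20.3; turn to ang; delta in turned tool frame
p=np.array([.2344,-.6326]);a=np.arctan2(u[1],u[0]);X=np.array([np.cos(a),np.sin(a)]);Y=np.array([np.sin(a),-np.cos(a)])
D=G-p;print('delta tool x,y',D@X,D@Y)
g=d['img'];m=((g.min(2)>150)).astype(np.uint8);m[:155]=0;m[:,:240]=0;m[:,345:]=0;m[290:]=0
c=max(cv2.findContours(m,0,2)[0],key=cv2.contourArea);b=cv2.boxPoints(cv2.minAreaRect(c));P=np.array([ray(d,*q,.016)[:2] for q in b]);print('tray',P)
E
python3 -m handwheel '[[0,0,0,0,0,10,0.08],[0,0,0,0,0,10,0.08],[0,0,0,0,0,10,0.08],[0,0,0,0,0,8.7,0.08]]' 10
```

```text
tail [ 0.67689354 -0.05197857] nose [0.48260248 0.01173628] edge [ 0.60955824 -0.0292574 ] len 0.2044715100643496 0.07106282468115571 ang -18.156128744026176
grip [ 0.56074379 -0.013889  ] center [ 0.57974801 -0.02012115]
delta tool x,y 0.11730048641316619 -0.6895971067455451
tray [[ 0.41416131  0.06178938]
 [ 0.71101745  0.03515898]
 [ 0.69496247 -0.12689374]
 [ 0.39949777 -0.09434771]]
clock: 0.6
tcp_pos: [0.2344, -0.6327, 0.2051]
tcp_rot: [0.987, -0.162, -0.0, -0.0]
ft_force: [0.1, 0.1, 0.4]
finger_gap: 0.0799
grip_force: 0.0
```

```bash
python3 -m handwheel '[[0.02,-0.055,0,0,0,0,0.08],[0.02,-0.055,0,0,0,0,0.08],[0.02,-0.055,0,0,0,0,0.08],[0.02,-0.055,0,0,0,0,0.08],[0.02,-0.055,0,0,0,0,0.08]]'
python3 -m handwheel '[[0.004,-0.055,0,0,0,0,0.08],[0.004,-0.055,0,0,0,0,0.08],[0.004,-0.055,0,0,0,0,0.08],[0.004,-0.055,0,0,0,0,0.08],[0,-0.055,0,0,0,0,0.08]]'
```

```text
clock: 1.23
tcp_pos: [0.4169, -0.4017, 0.2054]
tcp_rot: [0.987, -0.16, -0.0, -0.0]
ft_force: [0.7, -0.2, -0.2]
finger_gap: 0.0796
grip_force: 0.0
clock: 1.85
tcp_pos: [0.5183, -0.1458, 0.2054]
tcp_rot: [0.987, -0.16, -0.0, -0.0]
ft_force: [1.3, 0.1, -1.0]
finger_gap: 0.0798
grip_force: 0.0
```

```bash
python3 -m handwheel '[[0,-0.046,0,0,0,0,0.08],[0,-0.046,0.02,0,0,0,0.08],[0,-0.046,0.03,0,0,0,0.08],[0,0,0.03,0,0,0,0.08],[0,0,0,0,0,0,0.08]]'
python3 - <<'E'
from h import *
snap('side','s1.png');d=snap('top','t1.png')
E
```

```text
clock: 2.48
tcp_pos: [0.5599, -0.0164, 0.1235]
tcp_rot: [0.987, -0.159, -0.002, 0.0]
ft_force: [1.4, -0.5, 0.2]
finger_gap: 0.0802
grip_force: 0.0
```

View pics/s1.png

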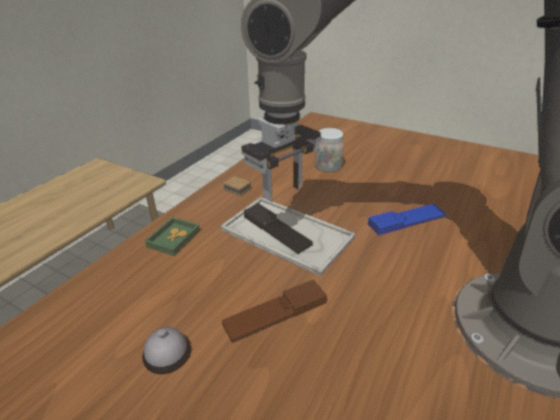

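The side view shows the open fingers straddling the remote (tips at (268,195) and (297,190)) above the tray. I descend next.

```bash
python3 -m handwheel '[[0,0.002,0.04,0,0,0,0.08],[0,0,0.04,0,0,0,0.08],[0,0,0.02,0,0,0,0.08],[0,0,0.011,0,0,0,0.08],[0,0,0,0,0,0,0.08]]'
python3 -m handwheel '[[0,0,0,0,0,0,0.06],[0,0,0,0,0,0,0.056],[0,0,0,0,0,0,0.05],[0,0,0,0,0,0,0.048],[0,0,0,0,0,0,0.048]]' 6
```

```text
clock: 3.2
tcp_pos: [0.5612, -0.0189, 0.0151]
tcp_rot: [0.987, -0.16, 0.0, -0.0]
ft_force: [-0.9, -0.1, -0.2]
finger_gap: 0.0803
grip_force: 0.0
clock: 3.82
tcp_pos: [0.5612, -0.0184, 0.0149]
tcp_rot: [0.987, -0.16, 0.0, -0.0]
ft_force: [0.2, 1.4, 6.3]
finger_gap: 0.0522
grip_force: 6.0
```

```bash
python3 -m handwheel '[[0,0,0,0,0,-4.5,0.048],[0,0,0,0,0,-4.5,0.048],[0,0,0,0,0,-4,0.048],[0.003,0,0,0,0,0,0.048],[0,0,0,0,0,0,0.048]]'
python3 -m handwheel '[[0.003,0,0,0,0,0,0.048],[0.002,0,0,0,0,0,0.048],[0,0,0,0,0,0,0.048]]'
python3 - <<'E'
from h import *
d=snap('top','t2.png');snap('side','s2.png')
E
```

```text
clock: 4.45
tcp_pos: [0.5641, -0.0189, 0.0147]
tcp_rot: [0.999, -0.047, 0.0, -0.0]
ft_force: [0.7, -1.0, 4.5]
finger_gap: 0.052
grip_force: 6.0
clock: 4.82
tcp_pos: [0.5689, -0.0192, 0.0146]
tcp_rot: [0.999, -0.047, 0.0, -0.0]
ft_force: [-0.3, -0.6, 3.9]
finger_gap: 0.0517
grip_force: 6.0
```

```bash
python3 -m handwheel '[[0.001,0,0,0,0,0,0.048],[0.001,0,0,0,0,0,0.048],[0,0,0,0,0,0,0.048]]'
python3 -m handwheel '[[0,0,0,0,0,0,0.08],[0,0,0,0,0,0,0.08],[0,0,0,0,0,0,0.08]]'
python3 -m handwheel '[[0,0,-0.04,0,0,0,0.08],[0,0,-0.04,0,0,0,0.08],[-0.06,0,0,0,0,0,0.0],[-0.06,0,0,0,0,0,0.0],[0,0,0,0,0,0,0]]'
python3 - <<'E'
from h import *
d=snap('top','t3.png');snap('side','s3.png')
g=cv2.resize(d['img'][160:290,250:340],None,fx=6,fy=6,interpolation=cv2.INTER_CUBIC)[:600]
cv2.imwrite('pics/c3.png',cv2.convertScaleAbs(g,alpha=1.9))
E
```

```text
clock: 5.3
tcp_pos: [0.5706, -0.0194, 0.0145]
tcp_rot: [0.999, -0.047, -0.0, -0.0]
ft_force: [-0.7, 1.2, 5.3]
finger_gap: 0.052
grip_force: 6.0
clock: 5.68
tcp_pos: [0.5706, -0.0194, 0.0144]
tcp_rot: [0.999, -0.047, -0.0, -0.0]
ft_force: [-0.2, 1.0, 0.0]
finger_gap: 0.0781
grip_force: 0.0
clock: 6.3
tcp_pos: [0.4472, -0.0084, 0.0944]
tcp_rot: [0.999, -0.047, -0.001, 0.0]
ft_force: [1.4, -0.1, 0.1]
finger_gap: 0.0533
grip_force: 0.0
```

View pics/c3.png

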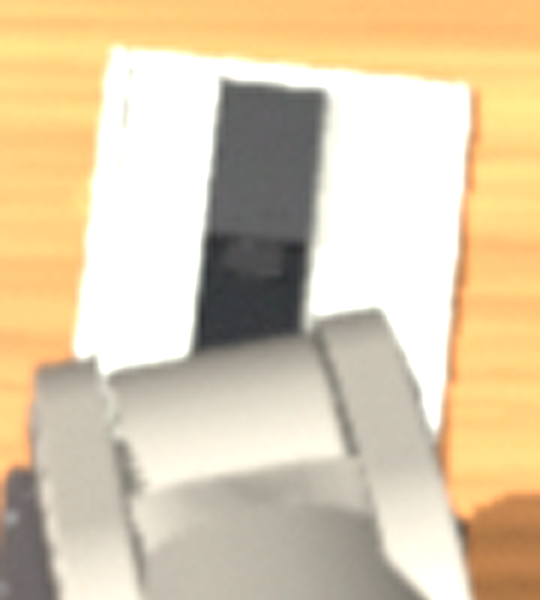

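The remote is now square to the tray. Its tail edge runs (222,80)–(325,92), close to the rim, and the cover's end-face edge runs (208,233)–(305,242) in the crop.

```bash
python3 - <<'E'
from h import *
d=np.load('pics/t3.npz')
f=lambda u,v,z: ray(d,u/6+250-.4,v/6+160-.4,z)[:2]
t=(f(222,80,.031)+f(325,92,.031))/2; e=(f(208,233,.031)+f(305,242,.031))/2
print(t,e,np.linalg.norm(t-e)); u=(t-e)/np.linalg.norm(t-e);print(np.degrees(np.arctan2(u[1],u[0])))
# luminance profile along axis
a=np.radians(-5.4);X=np.array([np.cos(a),np.sin(a)])
for s in range(-30,14,2):
    q=proj(d,[*(e+X*s/1000),.031])[0]; print(s,cv2.getRectSubPix(d['img'],(3,3),tuple(map(float,q))).mean().round(0),end='; ')
c=d['img']
ds=np.load('pics/s3.npz'); 
for nm,k in(('edge',e),):print(proj(ds,[*k,.031]))
q=proj(ds,[*e,.031])[0].astype(int)
g=ds['img'][q[1]-40:q[1]+40,q[0]-50:q[0]+50]
cv2.imwrite('pics/cs3.png',cv2.convertScaleAbs(cv2.resize(g,None,fx=7,fy=7,interpolation=cv2.INTER_CUBIC),alpha=2.2));print(q)
E
```

```text
[ 0.69110623 -0.03124094] [ 0.61930768 -0.02411268] 0.07215152615450085
-5.669827276871339
-30 31.0; -28 31.0; -26 31.0; -24 31.0; -22 32.0; -20 34.0; -18 36.0; -16 38.0; -14 40.0; -12 41.0; -10 41.0; -8 42.0; -6 42.0; -4 42.0; -2 43.0; 0 46.0; 2 48.0; 4 51.0; 6 52.0; 8 52.0; 10 52.0; 12 52.0; [[263.93479842 216.56172573]]
[263 216]
```

View pics/cs3.png

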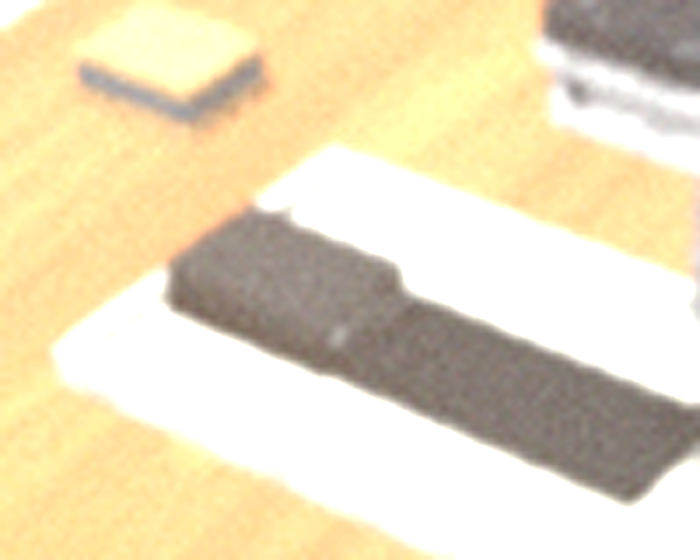

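The side crop shows the remote flat and square, cover edge about (265,219) full-frame. That agrees with the top-view edge at x≈0.619, y≈-0.024. Next I move the closed fingers above the tab, about 3 mm short of the face.

```bash
python3 -m handwheel '[[0.05,0,0,0,0,0,0],[0.05,0,0,0,0,0,0],[0.05,0,0.02,0,0,0,0],[0.011,0,0.02,0,0,0,0],[0,0,0,0,0,0,0]]' 20
python3 -m handwheel '[[0,0,0.008,0,0,0,0],[0,0,0.006,0,0,0,0],[0,0,0,0,0,0,0]]'
```

```text
clock: 7.02
tcp_pos: [0.6118, -0.0233, 0.0525]
tcp_rot: [0.999, -0.047, -0.001, -0.0]
ft_force: [-0.0, -0.2, -0.5]
finger_gap: 0.0007
grip_force: 0.0
clock: 7.4
tcp_pos: [0.6112, -0.0232, 0.0406]
tcp_rot: [0.999, -0.047, -0.0, 0.0]
ft_force: [0.1, -0.1, 0.3]
finger_gap: 0.0004
grip_force: 0.0
```

```bash
python3 -m handwheel '[[-0.004,0,0,0,0,0,0],[0,0,0.007,0,0,0,0],[0,0,0,0,0,0,0]]'
python3 - <<'E'
from h import *
d=snap('side','s4.png');snap('top','t4.png')
g=d['img'][170:250,213:313]
cv2.imwrite('pics/cs4.png',cv2.convertScaleAbs(cv2.resize(g,None,fx=7,fy=7,interpolation=cv2.INTER_CUBIC),alpha=2.2))
E
```

```text
clock: 7.78
tcp_pos: [0.6072, -0.0228, 0.033]
tcp_rot: [0.999, -0.047, -0.0, 0.0]
ft_force: [-0.1, 1.2, 0.4]
finger_gap: 0.0002
grip_force: 0.0
```

View pics/cs4.png

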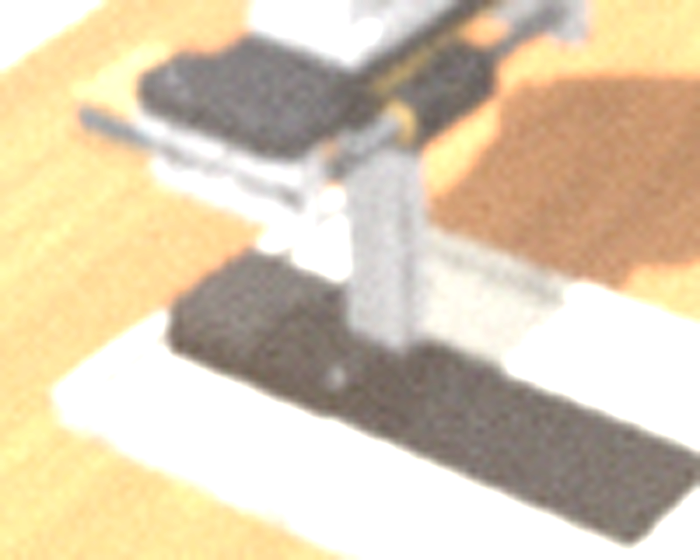

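The finger (tip at about (385,340) in the crop) stands over the tab, just in front of the cover's end face. I now lower it in small steps, feeling the force.

```bash
python3 -m handwheel '[[0,0,0.002,0,0,0,0],[0,0,0.001,0,0,0,0],[0,0,0,0,0,0,0]]'
python3 -m handwheel '[[0,0,0.001,0,0,0,0],[0,0,0,0,0,0,0]]'
python3 -m handwheel '[[0,0,0.001,0,0,0,0],[0,0,0,0,0,0,0]]'
```

```text
clock: 8.25
tcp_pos: [0.6076, -0.0228, 0.0305]
tcp_rot: [0.999, -0.047, 0.0, -0.0]
ft_force: [1.0, -0.5, 0.3]
finger_gap: 0.0004
grip_force: 0.5
clock: 8.5
tcp_pos: [0.6075, -0.0229, 0.0295]
tcp_rot: [0.999, -0.047, -0.0, -0.0]
ft_force: [-0.9, -0.3, 2.2]
finger_gap: 0.0005
grip_force: 1.1
clock: 8.75
tcp_pos: [0.6076, -0.0228, 0.0285]
tcp_rot: [0.999, -0.047, -0.0, -0.0]
ft_force: [-2.0, 1.0, 2.9]
finger_gap: 0.0007
grip_force: 1.5
```

```bash
for i in 1; do python3 -m handwheel '[[0,0,0.001,0,0,0,0],[0,0,0,0,0,0,0]]'; python3 -m handwheel '[[0,0,0.001,0,0,0,0],[0,0,0,0,0,0,0]]'; python3 -m handwheel '[[0,0,0.0008,0,0,0,0],[0,0,0,0,0,0,0]]'; done
```

```text
clock: 9.0
tcp_pos: [0.6076, -0.0229, 0.0275]
tcp_rot: [0.999, -0.047, -0.0, -0.0]
ft_force: [-0.6, 0.1, 3.1]
finger_gap: 0.0004
grip_force: 1.8
clock: 9.25
tcp_pos: [0.6076, -0.0229, 0.0265]
tcp_rot: [0.999, -0.047, 0.0, -0.0]
ft_force: [-1.6, -0.5, 3.7]
finger_gap: 0.0003
grip_force: 2.1
clock: 9.5
tcp_pos: [0.6076, -0.0229, 0.0257]
tcp_rot: [0.999, -0.047, 0.0, -0.0]
ft_force: [-1.9, 0.2, 5.1]
finger_gap: 0.0004
grip_force: 2.4
```

```bash
python3 -m handwheel '[[0,0,0.0005,0,0,0,0],[0,0,0,0,0,0,0]]'; python3 -m handwheel '[[0,0,0.0005,0,0,0,0],[0,0,0,0,0,0,0]]'; python3 -m handwheel '[[0,0,0.0005,0,0,0,0],[0,0,0,0,0,0,0]]'
```

```text
clock: 9.75
tcp_pos: [0.6076, -0.0229, 0.0252]
tcp_rot: [0.999, -0.047, -0.0, -0.0]
ft_force: [-1.3, 0.6, 5.1]
finger_gap: 0.0005
grip_force: 2.6
clock: 10.0
tcp_pos: [0.6076, -0.0229, 0.0248]
tcp_rot: [0.999, -0.047, 0.0, -0.0]
ft_force: [-3.0, 0.2, 6.9]
finger_gap: 0.0003
grip_force: 3.4
clock: 10.25
tcp_pos: [0.6078, -0.0229, 0.0246]
tcp_rot: [0.999, -0.047, 0.0, -0.0]
ft_force: [-3.4, 0.1, 11.3]
finger_gap: 0.0007
grip_force: 5.6
```

Seated: the force jumped from 6.9 to 11.3 N within 0.2 mm. I hold it down and push along +x.

```bash
python3 -m handwheel '[[0.001,0,0,0,0,0,0],[0.001,0,0,0,0,0,0],[0,0,0,0,0,0,0]]'; python3 -m handwheel '[[0.001,0,0,0,0,0,0],[0.001,0,0,0,0,0,0],[0,0,0,0,0,0,0]]'
```

```text
clock: 10.62
tcp_pos: [0.6099, -0.023, 0.0247]
tcp_rot: [0.999, -0.047, 0.0, -0.0]
ft_force: [-2.2, 0.6, 10.8]
finger_gap: 0.0006
grip_force: 5.5
clock: 11.0
tcp_pos: [0.611, -0.0231, 0.0245]
tcp_rot: [0.999, -0.047, -0.001, 0.0]
ft_force: [-7.8, 0.4, 14.1]
finger_gap: 0.0002
grip_force: 7.2
```

```bash
python3 -m handwheel '[[0,0,-0.0004,0,0,0,0],[0,0,0,0,0,0,0]]'; python3 - <<'E'
from h import *
d=snap('side','s5.png');o=monitor.get_obs();print(o['ft_force'],o['wrist_torque'],o['tcp_pos'])
a=np.load('pics/s4.npz')['img'][170:250,200:300];b=d['img'][170:250,200:300]
cv2.imwrite('pics/cs5.png',cv2.convertScaleAbs(cv2.resize(np.vstack([a,b])[:,:],None,fx=3.7,fy=3.7,interpolation=cv2.INTER_CUBIC),alpha=2.2))
E
```

```text
clock: 11.25
tcp_pos: [0.6114, -0.0232, 0.0247]
tcp_rot: [0.999, -0.047, -0.0, -0.0]
ft_force: [-2.9, 0.5, 8.0]
finger_gap: 0.0002
grip_force: 3.6
[-2.91399261  0.81394428  6.05779904] [0.15244762 0.8153957  0.01684744] [ 0.61143262 -0.02319268  0.02467519]
```

View pics/cs5.png

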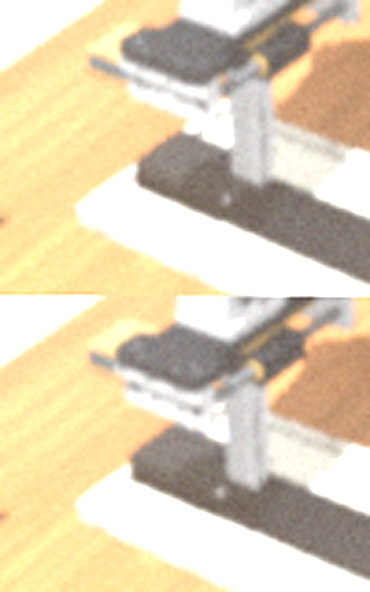

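Comparing the two crops, the remote (and the small mark on its side at (225,198)→(220,490)) has slid a couple of millimetres towards the rim. The tab is held. I continue with slightly more down force.

```bash
python3 -m handwheel '[[0,0,0.0003,0,0,0,0],[0.001,0,0,0,0,0,0],[0,0,0,0,0,0,0]]';  python3 -m handwheel '[[0.001,0,0,0,0,0,0],[0,0,0,0,0,0,0]]'; python3 -m handwheel '[[0.001,0,0,0,0,0,0],[0,0,0,0,0,0,0]]'
```

```text
clock: 11.68
tcp_pos: [0.6122, -0.0232, 0.0245]
tcp_rot: [0.999, -0.047, -0.0, -0.0]
ft_force: [-5.1, 0.1, 11.4]
finger_gap: 0.0004
grip_force: 5.6
clock: 11.92
tcp_pos: [0.6133, -0.0233, 0.0245]
tcp_rot: [0.999, -0.047, -0.0, -0.0]
ft_force: [-4.8, 0.8, 8.8]
finger_gap: 0.0006
grip_force: 5.0
clock: 12.18
tcp_pos: [0.6145, -0.0235, 0.0245]
tcp_rot: [0.999, -0.047, -0.0, -0.0]
ft_force: [-3.4, 0.3, 8.7]
finger_gap: 0.0003
grip_force: 4.2
```

```bash
python3 -m handwheel '[[0.0015,0,0,0,0,0,0],[0.0015,0,0,0,0,0,0],[0,0,0,0,0,0,0]]';  python3 -m handwheel '[[0.0015,0,0,0,0,0,0],[0.0015,0,0,0,0,0,0],[0,0,0,0,0,0,0]]'; python3 -m handwheel '[[0.002,0,0,0,0,0,0],[0.002,0,0,0,0,0,0],[0,0,0,0,0,0,0]]'
```

```text
clock: 12.55
tcp_pos: [0.6176, -0.0238, 0.0244]
tcp_rot: [0.999, -0.047, 0.0, -0.0]
ft_force: [-2.3, -0.4, 6.0]
finger_gap: 0.0004
grip_force: 2.9
clock: 12.92
tcp_pos: [0.6206, -0.024, 0.0244]
tcp_rot: [0.999, -0.047, 0.0, -0.0]
ft_force: [-2.0, 0.0, 6.4]
finger_gap: 0.0001
grip_force: 2.9
clock: 13.3
tcp_pos: [0.6247, -0.0244, 0.0244]
tcp_rot: [0.999, -0.047, 0.0, -0.0]
ft_force: [-1.7, 0.4, 5.7]
finger_gap: 0.0008
grip_force: 2.9
```

```bash
python3 - <<'E'
from h import *
d=snap('side','s6.png');t=snap('top','t6.png')
a=d['img'][170:260,200:320];b=t['img'][160:250,240:360]
cv2.imwrite('pics/cs6.png',cv2.convertScaleAbs(cv2.resize(np.vstack([a,b]),None,fx=3.3,fy=3.3,interpolation=cv2.INTER_CUBIC),alpha=2.0))
E
```

```text
(no output)
```

View pics/cs6.png

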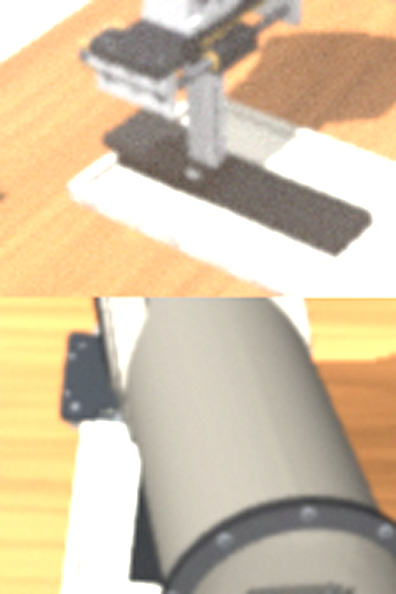

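The side crop shows the cover sliding out over the rim (overhang at (110,150)) while the remote stays. In the top view the arm hides the remote. I carry on.

```bash
python3 -m handwheel '[[0.003,0,0,0,0,0,0],[0.003,0,0,0,0,0,0],[0.003,0,0,0,0,0,0],[0.003,0,0,0,0,0,0],[0,0,0,0,0,0,0]]';  python3 -m handwheel '[[0.004,0,0,0,0,0,0],[0.004,0,0,0,0,0,0],[0.004,0,0,0,0,0,0],[0,0,0,0,0,0,0]]';python3 -m handwheel '[[0.004,0,0,0,0,0,0],[0.004,0,0,0,0,0,0],[0.004,0,0,0,0,0,0],[0,0,0,0,0,0,0]]'
```

```text
clock: 14.02
tcp_pos: [0.6368, -0.0255, 0.0244]
tcp_rot: [0.999, -0.047, 0.0, -0.0]
ft_force: [-0.7, -0.3, 6.0]
finger_gap: 0.0002
grip_force: 2.9
clock: 14.52
tcp_pos: [0.6488, -0.0267, 0.0244]
tcp_rot: [0.999, -0.047, 0.0, -0.0]
ft_force: [-0.5, 0.8, 5.5]
finger_gap: 0.0003
grip_force: 2.8
clock: 15.02
tcp_pos: [0.6608, -0.0278, 0.0244]
tcp_rot: [0.999, -0.047, 0.0, -0.0]
ft_force: [0.0, -0.7, 5.4]
finger_gap: 0.0004
grip_force: 2.8
```

```bash
python3 -m handwheel '[[0.004,0,0,0,0,0,0],[0.004,0,0,0,0,0,0],[0.002,0,0,0,0,0,0],[0,0,0,0,0,0,0]]';  python3 -m handwheel '[[0.002,0,0,0,0,0,0],[0,0,0,0,0,0,0]]'; python3 -m handwheel '[[0.0015,0,0,0,0,0,0],[0,0,0,0,0,0,0]]'; python3 -m handwheel '[[0.0015,0,0,0,0,0,0],[0,0,0,0,0,0,0]]'
```

```text
clock: 15.52
tcp_pos: [0.6705, -0.0287, 0.0244]
tcp_rot: [0.999, -0.047, 0.0, -0.0]
ft_force: [-1.4, 1.2, 6.2]
finger_gap: 0.0006
grip_force: 2.9
clock: 15.78
tcp_pos: [0.6725, -0.0289, 0.0244]
tcp_rot: [0.999, -0.047, 0.0, -0.0]
ft_force: [-1.4, 0.7, 6.1]
finger_gap: 0.0004
grip_force: 2.9
clock: 16.02
tcp_pos: [0.6739, -0.029, 0.0244]
tcp_rot: [0.999, -0.047, 0.0, -0.0]
ft_force: [-1.4, 1.7, 5.3]
finger_gap: 0.0003
grip_force: 2.9
clock: 16.27
tcp_pos: [0.6751, -0.0292, 0.0242]
tcp_rot: [0.999, -0.047, -0.0, -0.0]
ft_force: [-3.1, 0.3, 6.2]
finger_gap: 0.0005
grip_force: 3.1
```

```bash
python3 -m handwheel '[[0.001,0,0,0,0,0,0],[0,0,0,0,0,0,0]]'; python3 -m handwheel '[[0.001,0,0,0,0,0,0],[0,0,0,0,0,0,0]]'
```

```text
clock: 16.52
tcp_pos: [0.6758, -0.0293, 0.0242]
tcp_rot: [0.999, -0.047, -0.001, -0.0]
ft_force: [-4.8, 1.1, 7.5]
finger_gap: 0.0004
grip_force: 3.2
clock: 16.77
tcp_pos: [0.6767, -0.0294, 0.0241]
tcp_rot: [0.999, -0.047, -0.001, 0.0]
ft_force: [-4.3, -0.2, 6.4]
finger_gap: 0.0005
grip_force: 3.2
```

```bash
python3 -m handwheel '[[0.001,0,0,0,0,0,0],[0,0,0,0,0,0,0]]'; python3 -m handwheel '[[0.001,0,0,0,0,0,0],[0,0,0,0,0,0,0]]'
```

```text
clock: 17.02
tcp_pos: [0.6778, -0.0295, 0.0242]
tcp_rot: [0.999, -0.047, -0.001, 0.0]
ft_force: [-3.5, 0.4, 6.5]
finger_gap: 0.0003
grip_force: 3.2
clock: 17.27
tcp_pos: [0.6782, -0.0295, 0.024]
tcp_rot: [0.999, -0.047, -0.001, 0.0]
ft_force: [-7.3, 0.7, 8.9]
finger_gap: 0.0002
grip_force: 5.0
```

```bash
python3 -m handwheel '[[0.0007,0,0,0,0,0,0],[0,0,0,0,0,0,0]]'; python3 -m handwheel '[[0.0007,0,0,0,0,0,0],[0,0,0,0,0,0,0]]'
```

```text
clock: 17.52
tcp_pos: [0.6784, -0.0295, 0.024]
tcp_rot: [0.999, -0.047, -0.002, 0.0]
ft_force: [-11.2, 1.7, 11.1]
finger_gap: 0.0002
grip_force: 6.2
clock: 17.77
tcp_pos: [0.6784, -0.0296, 0.0239]
tcp_rot: [0.999, -0.047, -0.002, 0.0]
ft_force: [-14.2, 1.7, 14.2]
finger_gap: 0.0005
grip_force: 8.3
```

Hard stop: the tool stays at x=0.6784 while the force rises to 14 N. I relieve the load, lift off, and check.

```bash
python3 -m handwheel '[[-0.0012,0,-0.001,0,0,0,0],[0,0,-0.003,0,0,0,0],[-0.001,0,-0.006,0,0,0,0],[-0.002,0,-0.02,0,0,0,0],[-0.02,0,-0.04,0,0,0,0]]'
python3 -m handwheel '[[-0.06,0,-0.05,0,0,0,0],[-0.06,0,-0.05,0,0,0,0],[-0.06,-0.03,0,0,0,0,0],[0,-0.06,0,0,0,0,0],[0,0,0,0,0,0,0]]'
python3 - <<'E'
from h import *
d=snap('side','s7.png');t=snap('top','t7.png')
a=d['img'][150:260,200:320];b=t['img'][130:290,250:340]
a=cv2.resize(a,(440,403));b=cv2.resize(b,(337,600));a=cv2.copyMakeBorder(a,0,197,0,0,0)
cv2.imwrite('pics/c7.png',cv2.convertScaleAbs(np.hstack([a,b]),alpha=1.9))
E
```

```text
clock: 18.4
tcp_pos: [0.6567, -0.0275, 0.0951]
tcp_rot: [0.999, -0.047, -0.0, -0.0]
ft_force: [-0.2, -0.5, 1.7]
finger_gap: 0.0005
grip_force: 0.0
clock: 19.02
tcp_pos: [0.514, 0.0787, 0.1765]
tcp_rot: [0.999, -0.044, 0.002, -0.001]
ft_force: [0.8, -1.0, 0.6]
finger_gap: 0.0001
grip_force: 0.0
```

View pics/c7.png

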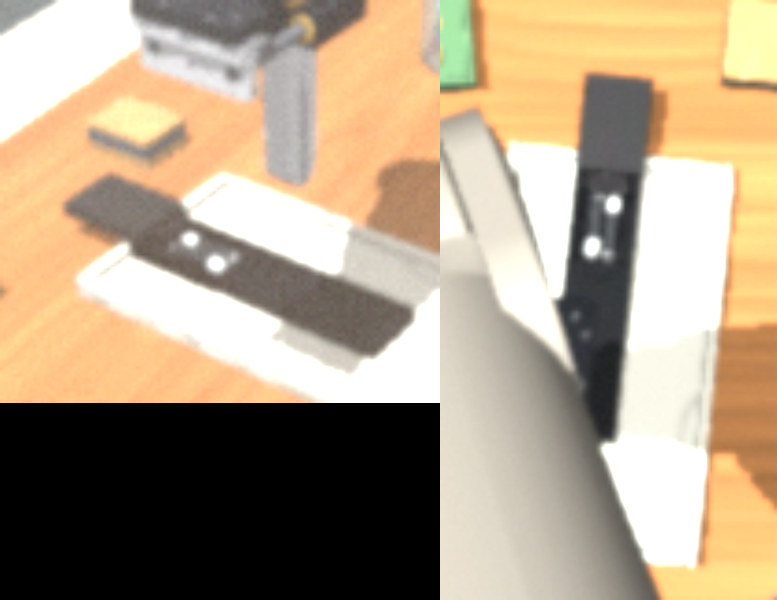

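The pictures show the cover fully out over the rim (top crop, (585,75)–(650,170)), the battery bay exposed at (603,225), and the remote flat in the tray. The cell pack and key dish appear undisturbed and the gripper is clear.

```bash
python3 -c "
from rig import finish_job
print(finish_job())"
```

```text
the job is handed in; nothing more can be done
None
```

The tab was pressed until it seated and the cover slid to its stop. The remote lies flat and square in the tray, I saw nothing else disturbed, and I handed the job in at about 19 s; no verdict was returned.

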